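# Find a spacer's blind hole on the gauge pin and hold it hole-up for grease

### The arm

A 7-joint arm with a two-finger parallel gripper is mounted at the origin on the work surface. World frame = base frame: x ahead of the robot, y to its left, z up, the work surface at z = 0. Lengths are in m, angles in rad, forces in N, time in s.
With the tool pointing down it reaches from about 0.4 to 0.9 m from the base axis. Payload 5.5 kg.
Tool frame: the origin (TCP) lies at the very end of the fingers, on their centre line; the grasp point (between the pads) lies 19 mm behind it; z points along the fingers, y is the line along which they close (so a half turn about z gives the same grasp; the last joint's range is limited). The gripper opens to 92 mm and grips with 3 to 60 N. Pads are 19 mm wide; open, the fingers measure 130 mm over their backs; the gripper's body (75 mm by 190 mm) begins 47 mm behind the grasp point.
Start: joints at [-0.988, 0.501, -0.427, 1.55, 0.221, 1.138, -0.21], TCP at [0.204, 0.617, 0.227] pointing down, gripper open.
Joint ranges: [-2.88, 2.88], [-0.31, 2.03], [-1.54, 1.56], [0.2, 2.42], [-1.41, 4.55], [0.19, 2.02], [-2.57, 2.57]. Speed limits (rad/s): [2.57, 2.57, 3.14, 3.14, 3.14, 3.14, 3.14].

### API

Orientations are given as a unit quaternion [x, y, z, w].
In Python, from workcell import bot gives the robot as it stands.
- The arm moves only by the tool play_rows, never from a script. Its argument "moves" is a list of rows, each a list of 6 numbers: the shift along the tool's x, y, z in cm, then the turn, a rotation vector about the tool's x, y, z in rad. In form: [[tx, ty, tz, wx, wy, wz], ...]. A call has 1 to 12 rows; each row shifts and turns the commanded pose from where the row before left it, along the tool's axes as they then stand; what a row does not reach is not made up. A row lasts 1/8 s, in which the tool goes at most 62.5 mm and 10.7 degrees, less where a joint would pass 70% of its speed; a pose out of reach is approached as far as the arm can. A call is refused whole if a number of a shift passes 6.25 or a number of a turn 0.188, either way. A call with a gripper value outside its range is refused whole. "hand" is the finger opening in cm, from 0 to 9.18, set as the call begins (left out, the last holds). The fingers move at their own pace and stop on an object; the grip force is fixed at half the most. Time passes only in rows, so rows that do not move let the fingers close. It gives the time, the measured TCP pose, the force, the opening and the grip force at its end, in the units of the state.
- bot.get_obs(): the state, without advancing time (a new reading comes with each control period).
- bot.grab_frame(name): name is "side" or "top" or "wrist"; returns a dict with "frame" (384x512x3 uint8, red, green, blue), "vfov" (degrees; the focal length in pixels is half the picture's height over the tangent of half this angle, whatever the lens; pixels are square), "cx", "cy" (the principal point, pixels), "k1" (the pictures are not rectified: a ray, as slopes to the right and down, at radius r is drawn at 1 + k1 r^2 times it, then the intrinsics apply), "rvec" (rotation vector, rad) and "tvec" (3), from world to camera coordinates, as OpenCV has them. Camera axes: x right, y down, z forward; pixel columns grow to the right and rows downward; lengths in m; the calibration is good to about 2 mm. A picture is of the moment at which its call begins. There is no depth.
- bot.finish_job(): hands the job in; it is judged then, once.
The state is a dict: "time_s": time; "q": joint angles; "dq": joint speeds; "tau": joint torques, N m; "ee_pos": TCP position; "tcp_rot": TCP orientation; "wrist_force": force on the tool from outside, world axes, zero at the start; "ft_torque": the same for the moment, N m; "grip_width": finger opening in m; "grip_force": force on a finger pad.
Only numpy, scipy, OpenCV 4.12 (cv2) and the standard library are available. Lean on these libraries where they do the work, as an engineer would, in place of code of your own. Each camera call takes 0.05 s, during which the arm holds its last target. There are 200 camera calls.

### The job

Before greasing, check the blind hole of the grey square spacer that lies on the bench: find the end that has the hole by trying it on the level gauge pin of the stand, pushing the spacer fully home until the pin touches the bottom of the hole. Then pull it off and turn it over, and finish while holding it still in the gripper, hole straight up, about 20 cm or more above the bench and touching nothing but the gripper; do not put it down. Leave the other things on the bench where they are.

Things in the scene. Friction and masses are not known exactly. Their poses are not given: they have to be found in the camera images.
- spacer: plain grey plastic block, 32 x 32 mm in section, 52 mm long, about 0.09 kg, lying loose on a long side, pointing any way; from above both ends look alike, but one has a round blind hole (18 mm across, 26 mm deep, on the axis), the other is closed. Origin at the block's centre, 16 mm above the bench as it lies; x runs along its length, out of the end with the hole; z is up at the start
- hole_mouth (a point): centre of the hole's mouth, on the face of the spacer's open end, 26 mm from its centre; its x axis points straight out of the hole
- hole_floor (a point): centre of the hole's flat bottom, 26 mm inside the mouth, which is the block's centre; axes as the spacer's
- stand: gauge stand fixed to the bench: base plate 130 (x) x 90 x 12 mm, a dark post 22 x 36 mm, 107 mm tall, at its robot end (post front face at x = -39 mm) and a bare steel pin standing level out of the post. Origin: centre of the plate's underside; x is the way the pin points (away from the robot, up to 0.4 rad either way), z up
- pin_tip (a point): centre of the flat tip of the level gauge pin, 100 mm above the bench; the pin is 14 mm across, bevelled at the tip, 74 mm long from post to tip, and points along this point's x. The hole has 2 mm to spare all round it: a spacer pushed fully on stays hanging there when let go, drooping up to 12 degrees, and can be gripped anew
- brush: bystander: flat paint brush lying on the bench beyond the middle
- screwdriver: bystander: screwdriver lying at the right of the bench
- pad: bystander: dark round scouring pad, 60 mm across, 14 mm thick, flat on the bench near the middle
- roller: bystander: short black rubber feed roller, 32 mm across, 35 mm tall, standing on end near the middle of the bench
- bottle: bystander: clear closed bottle, 72 mm across, 200 mm tall, standing at the left
- cup: bystander: white plastic cup, 76 mm across, 85 mm tall, standing at the right
- wrench: bystander: steel wrench lying on the bench beyond the middle

How it is judged:
On the way:
1. the spacer is fully home on the gauge pin: the bottom of its hole within 6 mm of the pin's tip, axes aligned within 0.25 rad (distance between hole_floor and pin_tip below 0.006 m and angle between the x axis of spacer and the x axis of pin_tip, either way round below 0.25 rad), for 0.2 s.
At the end, for the whole second after the job is handed in: the spacer is held in the fingers (more than 2 N), its hole pointing up within 15 degrees, its centre more than 17 cm above the bench, at rest, touching neither the stand nor any other thing (angle between spacer's own x axis and vertical below 0.26 rad and height (world z) of spacer above 0.17 m and contact force between the fingers and spacer above 2 N and contact force between each of stand, brush, screwdriver, pad, roller, bottle, cup, wrench and spacer below 0.1 N and linear speed of spacer below 0.03 m/s and angular speed of spacer below 0.3 rad/s); the arm keeps its last pose, push and grip.
It fails at once if one of the other things on the bench is moved by more than 3 cm (distance of any of brush, screwdriver, pad, roller, bottle, cup, wrench from where it was at the start of the episode above 0.03 m).
It also fails if it takes over 53 s, if anything falls off the work surface, if the arm or the gripper's body presses on something with over 40 N, if the wrist force passes 120 N, or if a joint passes its speed limit or range.

## Working session

There is one attempt and no reset: what is moved stays moved. The work goes in short steps, Python scripts to look and compute and a tool call to move; the robot and the scene stay as the last step left them, time stands still between calls to the robot, and variables do not carry over. Pictures are saved under pics/ and viewed, at most 10 in all, crops included, and the job is handed in when it is done.

Besides the shell and the picture viewer there is one more tool, called after "Emit:" in YAML: its name, and indented under it one key for each argument. play_rows: Moves the arm, as the interface text tells. Its arguments: {"type":"object","properties":{"moves":{"type":"array","items":{"type":"array","items":{"type":"number"}}},"hand":{"type":"number"}},"required":["moves"]}

```bash
mkdir -p pics; ls; cat > h.py <<'E'
import numpy as np, cv2
from scipy.spatial.transform import Rotation as R
from workcell import bot
def grab(n,save=None):
    f=bot.grab_frame(n)
    if save: cv2.imwrite('pics/'+save,f['frame'][:,:,::-1])
    return f
def K(f):
    fl=192/np.tan(np.radians(f['vfov'])/2); return np.array([[fl,0,f['cx']],[0,fl,f['cy']],[0,0,1]]),np.array([f['k1'],0,0,0,0])
def ray(f,uv):
    k,d=K(f); p=cv2.undistortPoints(np.array(uv,float).reshape(-1,1,2),k,d).reshape(-1,2)
    Rm=cv2.Rodrigues(np.array(f['rvec'],float))[0]; t=np.array(f['tvec'],float).ravel()
    return -Rm.T@t,np.c_[p,np.ones(len(p))]@Rm
def plane(f,uv,z):
    c,d=ray(f,uv); return c+d*((z-c[2])/d[:,2])[:,None]
def proj(f,P):
    k,d=K(f); return cv2.projectPoints(np.array(P,float).reshape(-1,1,3),np.array(f['rvec'],float),np.array(f['tvec'],float),k,d)[0].reshape(-1,2)
E
python3 - <<'E'
from h import *
np.set_printoptions(precision=4,suppress=True)
a=grab('top','t0.png');b=grab('side','s0.png')
o=bot.get_obs();print(o['ee_pos'],o['tcp_rot'],R.from_quat(o['tcp_rot']).as_matrix(),o['time_s'])
for f in(a,b):print({k:v for k,v in f.items() if k!='frame'}, ray(f,[[256,192]]))
E
```

```text
pics
[0.2042 0.6164 0.2258] [ 0.1592  0.9873 -0.0009 -0.0002] [[-0.9493  0.3143 -0.0006]
 [ 0.3143  0.9493 -0.0017]
 [ 0.0001 -0.0018 -1.    ]] 0.1
{'vfov': 55.84967703133745, 'cx': 257.103086893143, 'cy': 186.55263815570265, 'k1': -0.11707617129019465, 'rvec': array([ 2.0424, -2.1844,  0.235 ]), 'tvec': array([0.0718, 0.5843, 1.103 ])} (array([0.3442, 0.0525, 1.2008]), array([[ 0.1947, -0.0132, -0.9809]]))
{'vfov': 44.10895799683978, 'cx': 259.64691100204396, 'cy': 191.00119031412262, 'k1': -0.1020506853136399, 'rvec': array([ 2.2154, -0.7774,  0.3347]), 'tvec': array([-0.4308,  0.3131,  1.0638])} (array([-0.0132, -0.7093,  0.955 ]), array([[ 0.4478,  0.5745, -0.6852]]))
```

View pics/t0.png

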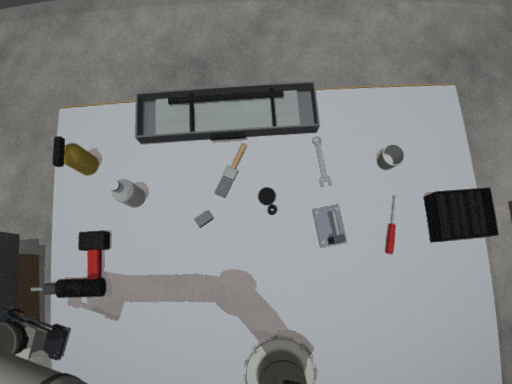

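View pics/s0.png

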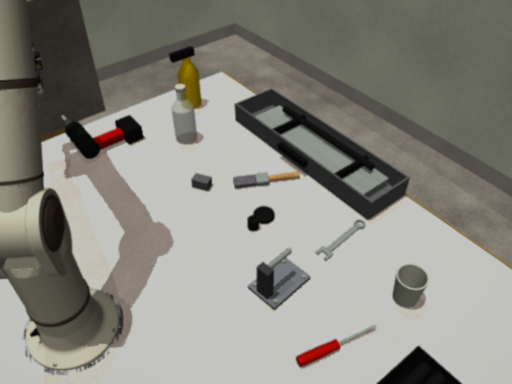

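The top view shows the spacer at about (204,219) and the stand at (329,226), its post towards the robot. The brush is at (230,172), pad at (267,196) and roller at (272,210). I'll measure the spacer and the stand.

```bash
python3 - <<'E'
from h import *
np.set_printoptions(precision=4,suppress=True)
a=grab('top');b=grab('side')
def blob(f,x0,y0,x1,y1,thr):
    g=cv2.cvtColor(f['frame'],cv2.COLOR_RGB2GRAY)[y0:y1,x0:x1]
    m=(g<thr).astype(np.uint8); cs,_=cv2.findContours(m,0,2); c=max(cs,key=cv2.contourArea); return c+[x0,y0]
c=blob(a,188,205,220,234,140)
P=plane(a,c.reshape(-1,2),0.025)[:,:2]*1000
r=cv2.minAreaRect(P.astype(np.float32));print('spacer',r)
c=blob(a,305,200,355,252,170)
r=cv2.minAreaRect(plane(a,c.reshape(-1,2),0.012)[:,:2].astype(np.float32)*1000);print('plate',r)
for n,z,uv in(('pad',.014,[267,196]),('roller',.035,[272,210]),('brush',0.01,[227,185])):print(n,plane(a,[uv],z))
def up(f,x0,y0,x1,y1,n):
    cv2.imwrite('pics/'+n,cv2.resize(f['frame'][y0:y1,x0:x1,::-1],None,fx=8,fy=8,interpolation=cv2.INTER_CUBIC))
i1=a['frame'][196:256,300:360,::-1];i2=b['frame'][240:310,245:315,::-1]
i3=a['frame'][200:236,185:221,::-1]
cv2.imwrite('pics/z1.png',np.hstack([cv2.resize(i,(400,400),interpolation=2) for i in(i1,i2)]))
E
```

```text
spacer ((500.68292236328125, 213.17877197265625), (38.695037841796875, 57.807647705078125), 30.559602737426758)
plate ((448.7527160644531, -204.99722290039062), (132.1273651123047, 161.6807098388672), 87.75821685791016)
pad [[0.5637 0.0008 0.014 ]]
roller [[ 0.5125 -0.0111  0.035 ]]
brush [[0.611  0.1323 0.01  ]]
```

View pics/z1.png

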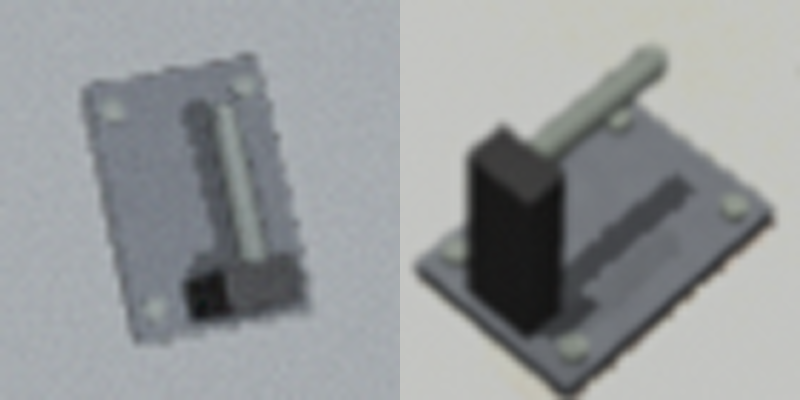

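```bash
cat >> h.py <<'E'
def tri(fa,ua,fb,ub):
    c1,d1=ray(fa,[ua]);c2,d2=ray(fb,[ub]);d1=d1[0];d2=d2[0]
    s=np.linalg.lstsq(np.c_[d1,-d2],c2-c1,rcond=None)[0]; p,q=c1+s[0]*d1,c2+s[1]*d2
    return (p+q)/2,np.linalg.norm(p-q)
def go(pos,yaw=None,Rt=None):
    """delta in tool axes (cm) BEFORE turning, and the turn; yaw = angle (deg) of tool y, tool down"""
    o=bot.get_obs(); Rm=R.from_quat(o['tcp_rot'])
    print('t',round(o['time_s'],2),'pos',o['ee_pos'],'q',np.array(o['q']),'gw',o['grip_width'],o['grip_force'])
    print('shift',Rm.inv().apply(np.array(pos)-o['ee_pos'])*100)
    if yaw is not None:
        a=np.radians(yaw); y=[np.cos(a),np.sin(a),0]; z=[0,0,-1]; Rt=np.c_[np.cross(y,z),y,z]
    if Rt is not None: print('turn',(Rm.inv()*R.from_matrix(Rt)).as_rotvec())
np.set_printoptions(precision=4,suppress=True)
E
python3 - <<'E'
from h import *
a=grab('top');b=grab('side')
p=tri(a,[334.2,212.5],b,[289.4,250.8]);q=tri(a,[338,234.5],b,[245+132/400*70+2,240+145/400*70])
print(p,q); A=plane(a,[[334.2,212.2],[338,234.7]],.103);d=A[0]-A[1];print(A,np.degrees(np.arctan2(d[1],d[0])),np.linalg.norm(d))
# plate left edge and right edge at z=.012
E=plane(a,[[300+85*.15,196+90*.15],[300+138*.15,196+340*.15],[300+252*.15,196+58*.15],[300+305*.15,196+305*.15]],.012);print(E)
for i in(0,2):
  d=E[i]-E[i+1];print(np.degrees(np.arctan2(d[1],d[0])),np.linalg.norm(d))
go([.5007,.2132,.2258],30.6)
E
```

```text
(array([ 0.482 , -0.1982,  0.1006]), np.float64(0.00012114152938882573)) (array([ 0.4161, -0.2035,  0.103 ]), np.float64(0.005183519690269963))
[[ 0.4827 -0.1978  0.103 ]
 [ 0.4132 -0.2021  0.103 ]] 3.512520549261826 0.06962791951245514
[[ 0.5083 -0.1477  0.012 ]
 [ 0.3832 -0.162   0.012 ]
 [ 0.5185 -0.2335  0.012 ]
 [ 0.394  -0.2464  0.012 ]]
6.495997849437868 0.1258309064876426
5.941706032689191 0.1251658254356584
t 0.3 pos [0.2042 0.6168 0.2263] q [-0.9878  0.5013 -0.4269  1.5508  0.2208  1.1383 -0.2103] gw 0.09220454420080816 0.0
shift [-40.8284 -28.9987   0.0721]
turn [-0.0007  0.0002  0.717 ]
```

Emit:
play_rows:
  moves:
    - [-4.5, -3.2, 0, 0, 0, 0]
    - [-4.5, -3.2, 0, 0, 0, 0]
    - [-4.5, -3.2, 0, 0, 0, 0]
    - [-4.5, -3.2, 0, 0, 0, 0]
    - [-4.5, -3.2, 0, 0, 0, 0]
    - [-4.6, -3.2, 0, 0, 0, 0]
    - [-4.6, -3.3, 0, 0, 0, 0]
    - [-4.6, -3.3, 0, 0, 0, 0]
    - [-4.6, -3.3, 0, 0, 0, 0.18]
    - [0, 0, 0, 0, 0, 0.18]
    - [0, 0, 0, 0, 0, 0.18]
    - [0, 0, 0, 0, 0, 0.177]
  hand: 9

```text
time_s: 1.8
ee_pos: [0.5011, 0.2121, 0.2267]
tcp_rot: [0.498, 0.867, 0.0, -0.0]
wrist_force: [0.1, -0.1, 0.1]
grip_width: 0.09
grip_force: 0.0
```

```bash
python3 - <<'E'
from h import *
f=grab('wrist','w1.png'); print(ray(f,[[256,192]]))
go([.5007,.2132,.1],30.6); print(proj(f,[[.5007,.2132,.032]]))
E
```

```text
(array([0.4595, 0.2851, 0.3839]), array([[ 0.1399, -0.2874, -0.9479]]))
t 1.85 pos [0.5011 0.2122 0.2268] q [-0.3316  0.2846 -0.1415  1.8267  0.0458  1.0334  0.0302] gw 0.09017586457342076 0.0
shift [ 0.1017  0.0129 12.6752]
turn [ 0.0001 -0.0002 -0.013 ]
[[263.0359 162.1547]]
```

View pics/w1.png

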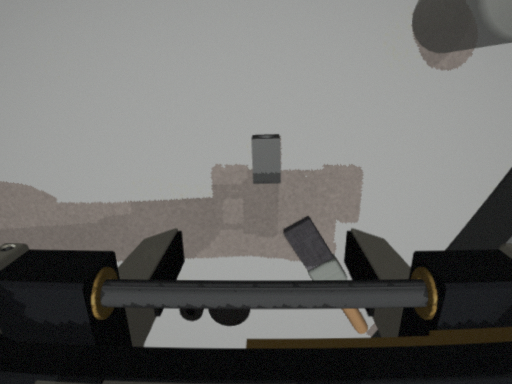

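The spacer sits at (252..281, 134..184), centred. The camera sees its near end (image top) at a grazing angle. I'll zoom in on that end and refine the centre.

```bash
python3 - <<'E'
from h import *
f=grab('wrist'); i=f['frame'][125:195,236:296,::-1]
i=cv2.convertScaleAbs(i,alpha=1.8)
cv2.imwrite('pics/w2.png',cv2.resize(i,None,fx=8,fy=8,interpolation=cv2.INTER_CUBIC))
P=plane(f,[[252,140],[281,140],[253,183],[280,183]],.032);print(P,P.mean(0))
E
```

```text
[[0.4777 0.2291 0.032 ]
 [0.5055 0.245  0.032 ]
 [0.5029 0.1863 0.032 ]
 [0.5299 0.2018 0.032 ]] [0.504  0.2155 0.032 ]
```

View pics/w2.png

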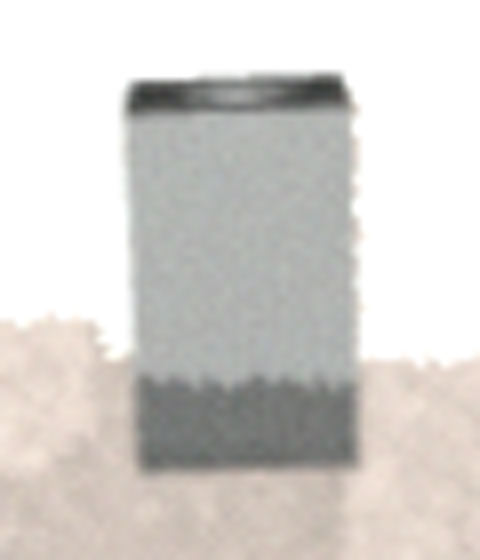

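The near end shows a light ellipse on a dark face, so that is the hole. It faces tool +x. Next is to descend and grip.

Emit:
play_rows:
  moves:
    - [0.1, 0.3, 5, 0, 0, -0.013]
    - [0, 0, 5, 0, 0, 0]
    - [0, 0, 5, 0, 0, 0]
    - [0, 0, 4, 0, 0, 0]
    - [0, 0, 2.2, 0, 0, 0]
    - [0, 0, 1.0, 0, 0, 0]
    - [0, 0, 0, 0, 0, 0]

```text
time_s: 2.78
ee_pos: [0.503, 0.2147, 0.0045]
tcp_rot: [0.489, 0.872, -0.0, -0.0]
wrist_force: [0.5, 0.4, 0.6]
grip_width: 0.0899
grip_force: 0.0
```

Emit:
play_rows:
  moves:
    - [0, 0, 0, 0, 0, 0]
    - [0, 0, 0, 0, 0, 0]
    - [0, 0, 0, 0, 0, 0]
    - [0, 0, 0, 0, 0, 0]
    - [0, 0, 0, 0, 0, 0]
    - [0, 0, 0, 0, 0, 0]
  hand: 2

```text
time_s: 3.52
ee_pos: [0.5031, 0.2147, 0.0047]
tcp_rot: [0.49, 0.872, 0.0, -0.0]
wrist_force: [0.1, -0.4, 0.3]
grip_width: 0.0349
grip_force: 0.0
```

Emit:
play_rows:
  moves:
    - [0, 0, 0, 0, 0, 0]
    - [0, 0, 0, 0, 0, 0]
    - [0, 0, -4, 0, 0, 0]
    - [0, 0, -5, 0, 0, 0]
    - [0, 0, -5, 0, 0, 0]
    - [0, 0, -4, 0, 0, 0]
    - [0, 0, 0, 0, 0, -0.1]

```text
time_s: 4.4
ee_pos: [0.5055, 0.2158, 0.1886]
tcp_rot: [0.445, 0.896, 0.003, 0.002]
wrist_force: [0.8, 0.1, -1.9]
grip_width: 0.0317
grip_force: 30.0
```

```bash
python3 - <<'E'
from h import *
go([.557,-.19,.185],96)
E
```

```text
t 4.4 pos [0.5055 0.2158 0.1886] q [-0.3155  0.3337 -0.1662  1.8566  0.0674  0.9492  0.1375] gw 0.0317317707947208 29.999902043491602
shift [-35.4335 -20.4323   0.2847]
turn [ 0.0055  0.0053 -1.0264]
```

Emit:
play_rows:
  moves:
    - [-4.4, -2.5, 0, 0, 0, 0]
    - [-4.4, -2.5, 0, 0, 0, 0]
    - [-4.4, -2.5, 0, 0, 0, 0]
    - [-4.4, -2.5, 0, 0, 0, 0]
    - [-4.4, -2.6, 0, 0, 0, 0]
    - [-4.4, -2.6, 0, 0, 0, 0]
    - [-4.5, -2.6, 0, 0, 0, 0]
    - [-4.5, -2.6, 0, 0, 0, -0.17]
    - [0, 0, 0, 0, 0, -0.17]
    - [0, 0, 0, 0, 0, -0.17]
    - [0, 0, 0, 0, 0, -0.17]
    - [0, 0, 0, 0, 0, -0.17]

```text
time_s: 5.9
ee_pos: [0.5534, -0.1907, 0.1843]
tcp_rot: [0.034, 0.999, 0.0, -0.0]
wrist_force: [0.3, 0.4, 0.4]
grip_width: 0.0321
grip_force: 30.0
```

Emit:
play_rows:
  moves:
    - [0, 0, 0, 0, 0, -0.17]
    - [0, 0, 0, 0, 0, 0]

```text
time_s: 6.15
ee_pos: [0.5535, -0.1908, 0.1844]
tcp_rot: [-0.047, 0.999, 0.0, -0.0]
wrist_force: [-0.0, 0.2, -0.1]
grip_width: 0.0317
grip_force: 30.0
```

```bash
python3 - <<'E'
from h import *
go([.557,-.19,.0887],96)
w=grab('wrist'); s=grab('side'); t=grab('top')
u,v=proj(s,[[.5,-.19,.1]])[0].astype(int)
i=s['frame'][v-75:v+75,u-100:u+100,::-1]
u2,v2=proj(t,[[.5,-.19,.1]])[0].astype(int)
j=t['frame'][v2-50:v2+50,u2-50:u2+50,::-1]
cv2.imwrite('pics/c.png',np.hstack([cv2.resize(w['frame'][:,:,::-1],(400,300)),cv2.resize(i,(400,300),interpolation=2)]))
cv2.imwrite('pics/wr.png',w['frame'][:,:,::-1])
print(proj(w,[[.482,-.198,.1],[.4087,-.2057,.1]]),ray(w,[[256,192]]))
E
```

```text
t 6.15 pos [ 0.5535 -0.1908  0.1844] q [ 0.4318  0.405  -0.185   1.7649  0.087   0.9804  1.8783] gw 0.03173980695546482 29.998692087829113
shift [-0.3655  0.0396  9.5677]
turn [ 0.0005 -0.0006 -0.0101]
[[263.4106 102.103 ]
 [262.1849  -8.9333]] (array([ 0.4701, -0.1992,  0.3416]), array([[ 0.3203,  0.0071, -0.9477]]))
```

View pics/c.png

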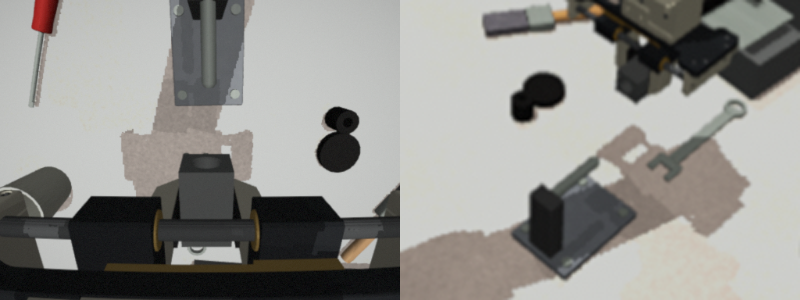

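The wrist view shows the hole mouth near (265,206) full-res, with the pin straight ahead and its tip near (267,110). I'll measure the pin axis at its height.

```bash
python3 - <<'E'
from h import *
f=grab('wrist'); g=cv2.GaussianBlur(cv2.cvtColor(f['frame'],cv2.COLOR_RGB2GRAY),(3,3),0)
L=[]
for r in range(15,112,8):
    row=g[r,235:300].astype(int); d=np.diff(row)
    print(r,row[10:55:2])
E
```

```text
15 [ 25  20  22  21  21  34  68  84  96 107 114 114 107  98  88  64  26  21
  23  22  30  76  93]
23 [ 73  36  23  24  25  35  66  84  97 106 115 115 107  98  86  65  33  28
  29  51  90  94  94]
31 [ 89  94  93  93  93  86  72  84  95 107 115 116 109  99  89  80  89  95
  95  94  94  95  95]
39 [ 85  90  94  96  96  90  74  84  96 107 115 116 109 100  89  79  90  95
  96  96  96  95  96]
47 [ 88  94  96  97  96  92  76  84  97 107 114 117 110 101  90  80  89  96
  96  96  96  96  95]
55 [ 88  92  94  95  95  92  76  84  96 107 115 116 111 101  89  80  89  97
  96  96  96  97  98]
63 [ 87  90  95  95  95  93  77  82  96 108 114 117 112 103  91  80  88  95
  96  96  96  96  96]
71 [ 86  91  96  95  97  96  82  83  96 107 114 118 113 104  92  79  88  97
  96  97  97  98  97]
79 [ 87  87  94  95  95  96  83  82  95 106 114 118 113 104  91  80  88  98
  98  98  99  98  96]
87 [ 87  90  96  96  95  95  82  83  95 106 113 118 113 104  93  80  86  96
  98  98  97  97  97]
95 [ 94  96  96  98  97  97  85  81  94 106 113 118 112 105  93  79  88  97
  97  97  96  97  97]
103 [ 96  97  97  90  88  88  80  81  94 106 111 118 113 105  91  77  80  87
  94  98  98  99  99]
111 [88 89 88 88 86 86 85 85 82 86 95 98 92 83 79 87 88 89 93 99 98 99 98]
```

```bash
python3 - <<'E'
import cv2
i=cv2.imread('pics/wr.png')[0:240,200:330]
i=cv2.convertScaleAbs(i,alpha=2)
cv2.imwrite('pics/c2.png',cv2.resize(i,None,fx=2.5,fy=2.5,interpolation=2))
E
```

```text
(no output)
```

View pics/c2.png

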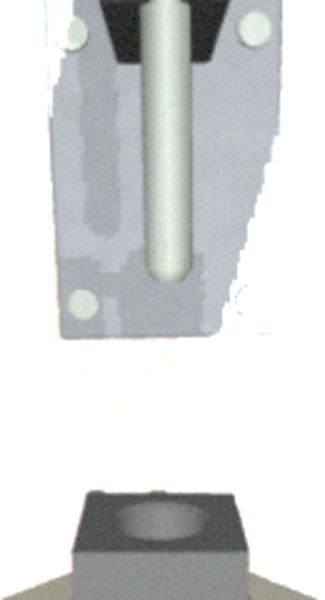

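```bash
python3 - <<'E'
from h import *
f=grab('wrist'); o=bot.get_obs(); Rm=R.from_quat(o['tcp_rot'])
P=plane(f,[[266,23],[267.1,100],[267,106],[267.1,112]],.1); print(P)
d=P[1]-P[0]; print('pin deg',np.degrees(np.arctan2(d[1],d[0])),'tool y',np.degrees(np.arctan2(*Rm.as_matrix()[[1,0],1])))
print('pin in tool',Rm.inv().apply(P-o['ee_pos'])*1000)
# mouth: front-lower edge of top face at z=.2117 ; hole centre at .1957
H=plane(f,[[264.8,208]],.1957);T=plane(f,[[229,220],[299,220]],.2117)
print('hole in tool',Rm.inv().apply(H-o['ee_pos'])*1000,Rm.inv().apply(T-o['ee_pos'])*1000)
E
```

```text
[[ 0.4288 -0.2011  0.1   ]
 [ 0.4805 -0.1954  0.1   ]
 [ 0.4848 -0.1951  0.1   ]
 [ 0.4891 -0.1946  0.1   ]]
pin deg 6.319008974543225 tool y 95.41685970705295
pin in tool [[125.3792   1.4153  84.6625]
 [ 73.3334   2.2348  84.6519]
 [ 69.0337   2.167   84.651 ]
 [ 64.6927   2.2466  84.6501]]
hole in tool [[ 26.2729   0.1306 -11.0578]] [[ 26.9048 -15.7778 -27.0578]
 [ 26.8428  15.2062 -27.0574]]
```

Emit:
play_rows:
  moves:
    - [0, 0.3, 0, 0, 0, -0.016]
    - [0, 0, 4, 0, 0, 0]
    - [0, 0, 3.5, 0, 0, 0]
    - [0, 0, 2.1, 0, 0, 0]
    - [0, 0, 0, 0, 0, 0]
    - [0, 0, 0, 0, 0, 0]

```text
time_s: 7.15
ee_pos: [0.5543, -0.1878, 0.0896]
tcp_rot: [-0.056, 0.998, -0.0, 0.001]
wrist_force: [1.0, -0.1, -0.4]
grip_width: 0.0315
grip_force: 30.0
```

```bash
python3 - <<'E'
from h import *
f=grab('wrist','w5.png'); s=grab('side')
go([.557,-.19,.0887],96.3)
print(proj(f,[[.482,-.197,.1],[.42,-.2035,.1]]),proj(s,[[.482,-.197,.1]]))
i=cv2.convertScaleAbs(f['frame'][0:240,160:370,::-1],alpha=2)
u,v=proj(s,[[.51,-.19,.1]])[0].astype(int); j=s['frame'][v-40:v+40,u-40:u+30,::-1]
cv2.imwrite('pics/c3.png',np.hstack([cv2.resize(i,(420,480),interpolation=2),cv2.resize(j,(380,480),interpolation=2)]))
E
```

```text
t 7.25 pos [ 0.5547 -0.188   0.0901] q [ 0.4155  0.525  -0.1732  1.8305  0.1216  0.7938  1.8631] gw 0.0317109537851151 29.999841582030058
shift [-0.2112 -0.2204  0.1428]
turn [-0.001   0.0023  0.0024]
[[262.1691 110.4466]
 [263.0924 -46.4992]] [[289.0499 250.6389]]
```

View pics/c3.png

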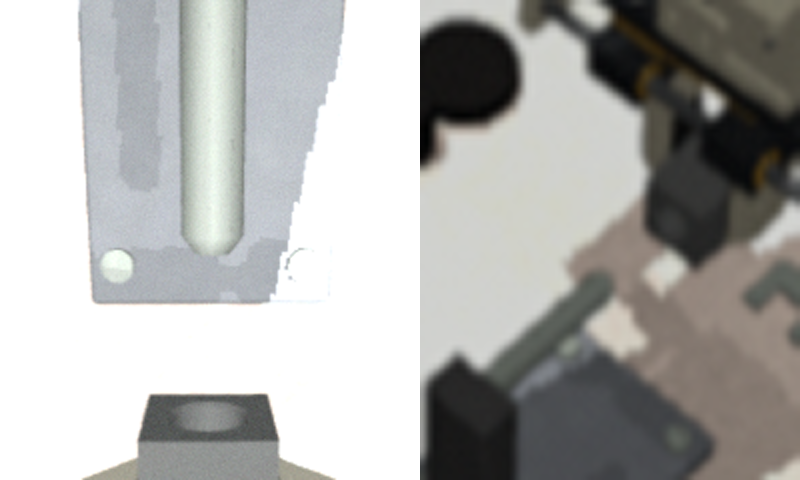

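The pin axis is at x≈266.5 and the hole at x≈265, which is about 0.6 mm off, and the yaw agrees. I'll nudge it and begin insertion.

Emit:
play_rows:
  moves:
    - [1.5, 0.06, 0.1, 0, 0, 0]
    - [1.5, 0, 0, 0, 0, 0]
    - [0.7, 0, 0, 0, 0, 0]
    - [0.5, 0, 0, 0, 0, 0]
    - [0.5, 0, 0, 0, 0, 0]
    - [0, 0, 0, 0, 0, 0]

```text
time_s: 8.0
ee_pos: [0.5065, -0.1925, 0.0877]
tcp_rot: [-0.056, 0.998, 0.0, -0.0]
wrist_force: [-0.9, -0.6, -1.0]
grip_width: 0.0318
grip_force: 30.0
```

Emit:
play_rows:
  moves:
    - [0.5, 0, -0.1, 0, 0, 0]
    - [0.4, 0, 0, 0, 0, 0]
    - [0.4, 0, 0, 0, 0, 0]
    - [0.2, 0, 0, 0, 0, 0]
    - [0, 0, 0, 0, 0, 0]

```text
time_s: 8.62
ee_pos: [0.4917, -0.1942, 0.0887]
tcp_rot: [-0.056, 0.998, 0.0, -0.0]
wrist_force: [0.1, 0.4, -0.9]
grip_width: 0.032
grip_force: 30.0
```

Emit:
play_rows:
  moves:
    - [0.2, 0, 0, 0, 0, 0]
    - [0.2, 0, 0, 0, 0, 0]
    - [0, 0, 0, 0, 0, 0]

```text
time_s: 9.0
ee_pos: [0.4892, -0.1944, 0.089]
tcp_rot: [-0.056, 0.998, -0.0, 0.001]
wrist_force: [4.9, 1.0, -3.9]
grip_width: 0.0318
grip_force: 30.0
```

Emit:
play_rows:
  moves:
    - [0.2, 0, 0, 0, 0, 0]
    - [0.1, 0, 0, 0, 0, 0]
    - [0, 0, 0, 0, 0, 0]

```text
time_s: 9.38
ee_pos: [0.4891, -0.1945, 0.0894]
tcp_rot: [-0.057, 0.998, -0.0, 0.004]
wrist_force: [10.8, 1.6, -8.4]
grip_width: 0.0315
grip_force: 30.0
```

Emit:
play_rows:
  moves:
    - [0.2, 0, 0, 0, 0, 0]
    - [0, 0, 0, 0, 0, 0]
    - [0, 0, 0, 0, 0, 0]

```text
time_s: 9.75
ee_pos: [0.4891, -0.1944, 0.0898]
tcp_rot: [-0.057, 0.998, -0.001, 0.005]
wrist_force: [15.1, 1.6, -10.6]
grip_width: 0.032
grip_force: 30.0
```

```bash
python3 - <<'E'
from h import *
f=grab('wrist'); s=grab('side')
go([.4848,-.195,.0887],96.3)
i=cv2.convertScaleAbs(f['frame'][40:280,160:370,::-1],alpha=2)
u,v=proj(s,[[.48,-.197,.1]])[0].astype(int); j=s['frame'][v-40:v+40,u-40:u+30,::-1]
cv2.imwrite('pics/c4.png',np.hstack([cv2.resize(i,(420,480),interpolation=2),cv2.resize(j,(380,480),interpolation=2)]))
E
```

```text
t 9.85 pos [ 0.4891 -0.1945  0.0898] q [ 0.4769  0.4358 -0.1791  1.9844  0.1102  0.7198  1.9171] gw 0.031964772798151256 29.998272098600864
shift [ 0.4307 -0.0041  0.1048]
turn [-0.002   0.0109  0.0044]
```

View pics/c4.png

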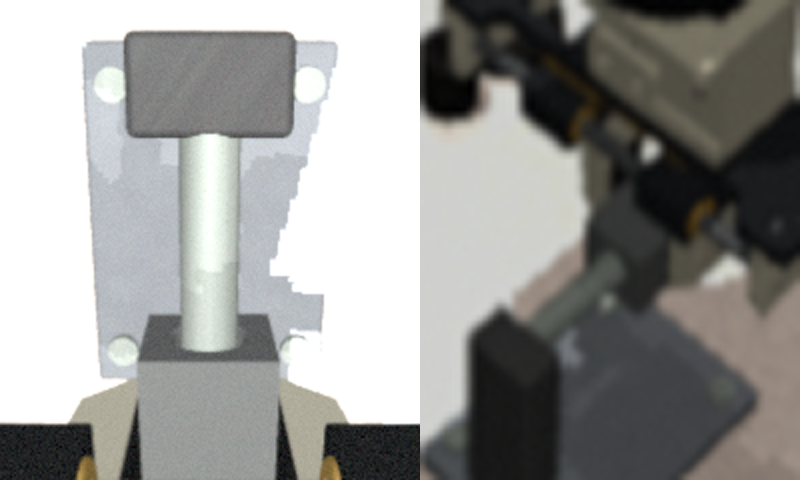

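The pin sits inside the hole with about 50 mm of it exposed, against a firm stop, so the spacer is home. Next I pull it off and raise it.

Emit:
play_rows:
  moves:
    - [-0.7, 0, 0, 0, 0, 0]
    - [-1, 0, 0, 0, 0, 0]
    - [-1.5, 0, 0, 0, 0, 0]
    - [-2, 0, 0, 0, 0, 0]
    - [-2, 0, 0, 0, 0, 0]
    - [-1.5, 0, 0, 0, 0, 0]
    - [0, 0, -4, 0, 0, 0]
    - [0, 0, -5, 0, 0, 0]
    - [0, 0, -5, 0, 0, 0]
    - [0, 0, -5, 0, 0, 0]
    - [0, 0, -5, 0, 0, 0]

```text
time_s: 11.22
ee_pos: [0.5692, -0.1853, 0.3304]
tcp_rot: [-0.056, 0.998, 0.0, -0.0]
wrist_force: [0.7, -0.3, -1.8]
grip_width: 0.0318
grip_force: 30.0
```

```bash
python3 - <<'E'
from h import *
go([.55,0,.5],-90)
E
```

```text
t 11.22 pos [ 0.5692 -0.1853  0.3304] q [ 0.4251  0.3038 -0.198   1.5623  0.0615  1.282   1.9014] gw 0.031780589376100454 29.999925401061773
shift [ -0.1601  18.6307 -16.9629]
turn [ 0.0007  0.0001 -3.0294]
```

Emit:
play_rows:
  moves:
    - [0, 0, -1, 0, 0, 0.178]
    - [0, 0, -1, 0, 0, 0.178]
    - [0, 0, -1, 0, 0, 0.178]
    - [0, 0, -1, 0, 0, 0.178]
    - [0, 0, -1, 0, 0, 0.178]
    - [0, 0, -1, 0, 0, 0.178]
    - [0, 0, -1, 0, 0, 0.178]
    - [0, 0, -1, 0, 0, 0.178]
    - [0, 0, -1, 0, 0, 0.178]
    - [0, 0, -1, 0, 0, 0.178]

```text
time_s: 12.48
ee_pos: [0.5693, -0.1853, 0.4288]
tcp_rot: [0.742, 0.67, -0.0, -0.0]
wrist_force: [-0.1, 0.1, -1.2]
grip_width: 0.0323
grip_force: 30.0
```

Emit:
play_rows:
  moves:
    - [0, 0, -1, 0, 0, 0.178]
    - [0, 0, -1, 0, 0, 0.178]
    - [0, 0, -1, 0, 0, 0.178]
    - [0, 0, -1, 0, 0, 0.178]
    - [0, 0, -1, 0, 0, 0.178]
    - [0, 0, -1, 0, 0, 0.178]
    - [0, 0, -1, 0, 0, 0.178]
    - [0, 0, -1, 0, 0, 0.178]
    - [0, 0, -1, 0, 0, 0.178]
    - [0, 0, -1, 0, 0, 0.178]
    - [0, 0, 0, 0, 0, 0]

```text
time_s: 13.85
ee_pos: [0.5697, -0.1854, 0.5293]
tcp_rot: [0.988, -0.152, 0.0, 0.0]
wrist_force: [0.1, -0.0, -0.7]
grip_width: 0.0317
grip_force: 30.0
```

```bash
python3 - <<'E'
from h import *
o=bot.get_obs(); M=R.from_quat(o['tcp_rot']).as_matrix(); print(M); a=np.arctan2(o['ee_pos'][1],o['ee_pos'][0])
z=[np.cos(a),np.sin(a),0]; x=[0,0,1]
go([.57,-.185,.6],Rt=np.c_[x,np.cross(z,x),z])
E
```

```text
[[ 0.954  -0.2999  0.0007]
 [-0.2999 -0.954  -0.0005]
 [ 0.0008  0.0003 -1.    ]]
t 13.85 pos [ 0.5697 -0.1854  0.5293] q [ 0.0683  0.2646  0.2767  1.1928 -0.0718  1.6926 -1.5484] gw 0.03171974356548419 30.001022815704346
shift [ 0.0276 -0.0436 -7.0716]
turn [-0.0077  1.57    0.0081]
```

Emit:
play_rows:
  moves:
    - [0, 0, 0, 0, 0.17, 0]
    - [0, 0, 0, 0, 0.17, 0]
    - [0, 0, 0, 0, 0.17, 0]
    - [0, 0, 0, 0, 0.17, 0]
    - [0, 0, 0, 0, 0.17, 0]
    - [0, 0, 0, 0, 0, 0]

```text
time_s: 14.6
ee_pos: [0.5653, -0.1842, 0.5213]
tcp_rot: [0.903, -0.137, 0.402, 0.063]
wrist_force: [0.0, -0.0, -0.5]
grip_width: 0.0323
grip_force: 30.0
```

```bash
cat > g.py <<'E'
from h import *
o=bot.get_obs(); M=R.from_quat(o['tcp_rot']).as_matrix(); a=np.arctan2(o['ee_pos'][1],o['ee_pos'][0])
z=[np.cos(a),np.sin(a),0]; x=[0,0,1]
print('tilt deg',np.degrees(np.arccos(M[2,0])))
go([.75,-.24,.6],Rt=np.c_[x,np.cross(z,x),z])
E
python3 g.py
```

```text
tilt deg 41.93768776132129
t 14.6 pos [ 0.5653 -0.1842  0.5213] q [ 0.0344 -0.2993  0.1531  2.0052  0.2189  0.6051 -1.7974] gw 0.032293541737075146 29.99998038634658
shift [18.7512 -0.1613  9.0886]
turn [-0.0096  0.7319  0.008 ]
```

Emit:
play_rows:
  moves:
    - [3, 0, 2.5, 0, 0, 0]
    - [3, 0, 2.5, 0, 0, 0]
    - [3, 0, 2.5, 0, 0, 0]
    - [3, 0, 2.5, 0, 0, 0]
    - [3, 0, 2.5, 0, 0, 0]
    - [3, 0, 0, 0, 0, 0]
    - [0, 0, 0, 0, 0.12, 0]
    - [0, 0, 0, 0, 0.12, 0]
    - [0, 0, 0, 0, 0.12, 0]
    - [0, 0, 0, 0, 0, 0]

```text
time_s: 15.85
ee_pos: [0.7739, -0.2546, 0.5666]
tcp_rot: [0.848, -0.13, 0.506, 0.091]
wrist_force: [0.5, -0.3, -0.1]
grip_width: 0.0317
grip_force: 30.0
```

```bash
python3 g.py
```

```text
tilt deg 28.131750553808722
t 15.85 pos [ 0.7739 -0.2546  0.5666] q [ 0.2102  0.0706  0.0488  1.7429  0.2405  0.256  -1.8149] gw 0.03165105611255923 29.99974424019456
shift [ 1.6711 -0.5649 -3.9865]
turn [0.0049 0.4905 0.0218]
```

Emit:
play_rows:
  moves:
    - [3.3, 0, -1.5, 0, 0, 0]
    - [3.3, 0, -1.5, 0, 0, 0]
    - [3.3, 0, -1.5, 0, 0, 0.01]
    - [3.3, 0, -1.5, 0, 0, 0.01]
    - [2, 0, 0, 0, 0.1, 0]
    - [2, 0, 0, 0, 0.1, 0]
    - [2, 0, 0, 0, 0.1, 0]
    - [2, 0, 0, 0, 0.1, 0]
    - [0, 0, 0, 0, 0.09, 0]
    - [0, 0, 0, 0, 0, 0]

```text
time_s: 17.1
ee_pos: [0.8086, -0.2695, 0.7675]
tcp_rot: [0.757, -0.126, 0.63, 0.117]
wrist_force: [-0.9, -1.4, -0.6]
grip_width: 0.0321
grip_force: 30.0
```

```bash
python3 g.py
```

```text
tilt deg 10.319371790689186
t 17.1 pos [ 0.8086 -0.2695  0.7675] q [ 0.8882  0.0798 -0.6834  1.5469  0.8318  0.2001 -2.3492] gw 0.03205032120060813 29.999889638274908
shift [-17.6275  -1.1107  -3.4222]
turn [0.0237 0.1794 0.0163]
```

Emit:
play_rows:
  moves:
    - [2.5, 0, 0, 0, 0, 0]
    - [2.5, 0, 0, 0, 0, 0]
    - [2.5, 0, 0, 0, 0.05, 0]
    - [0, 0, 0, 0, 0.05, 0]
    - [0, 0, 0, 0, 0.05, 0]
    - [0, 0, 0, 0, 0, 0]
    - [0, 0, 0, 0, 0, 0]

```text
time_s: 17.98
ee_pos: [0.8229, -0.2698, 0.8501]
tcp_rot: [0.717, -0.115, 0.677, 0.121]
wrist_force: [0.3, 0.0, -0.2]
grip_width: 0.0316
grip_force: 30.0
```

```bash
python3 g.py; python3 - <<'E'
from h import *
f=grab('wrist'); s=grab('side')
o=bot.get_obs(); print(o['dq'])
cv2.imwrite('pics/e.png',np.hstack([cv2.resize(f['frame'][:,:,::-1],(400,300)),cv2.resize(s['frame'][:,:,::-1],(400,300))]))
E
```

```text
tilt deg 3.3147640473769755
t 17.98 pos [ 0.8229 -0.2698  0.8501] q [ 0.999   0.1154 -0.8328  1.4462  1.1009  0.1919 -2.5683] gw 0.031646105228292934 29.99994406476617
shift [-25.3891  -0.8762  -6.4874]
turn [0.0193 0.0549 0.0181]
[ 0.0178 -0.0001 -0.0267  0.0075  0.021  -0.003  -0.0105]
```

View pics/e.png

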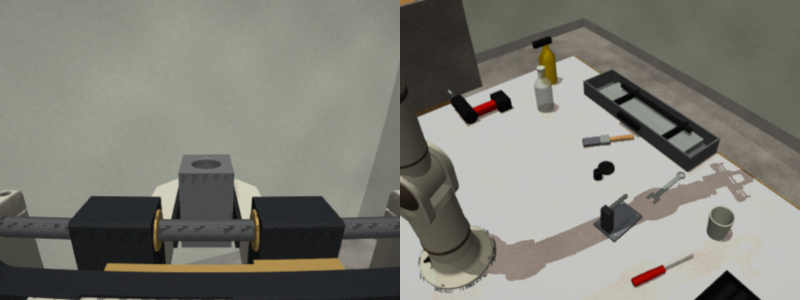

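The spacer is held with its hole (207,164) up, aligned with the fingers. Joints 6 and 7 are close to their limits, so I'll back off slightly and let it settle.

Emit:
play_rows:
  moves:
    - [0, 0, 0, 0, -0.04, 0]
    - [-1, 0, 0, 0, 0, 0]
    - [0, 0, 0, 0, 0, 0]
    - [0, 0, 0, 0, 0, 0]
    - [0, 0, 0, 0, 0, 0]
    - [0, 0, 0, 0, 0, 0]
    - [0, 0, 0, 0, 0, 0]
    - [0, 0, 0, 0, 0, 0]

```text
time_s: 19.08
ee_pos: [0.8221, -0.2685, 0.8395]
tcp_rot: [0.731, -0.116, 0.662, 0.119]
wrist_force: [-0.5, -0.8, -0.5]
grip_width: 0.0316
grip_force: 30.0
```

```bash
python3 g.py; python3 -c "
from h import *
print(bot.get_obs()['dq'])"
```

```text
tilt deg 5.555910243783692
t 19.07 pos [ 0.8221 -0.2685  0.8395] q [ 1.0571  0.1253 -0.9057  1.4363  0.956   0.2311 -2.4108] gw 0.03160956160170678 29.99992299824953
shift [-24.5631  -0.8262  -5.4421]
turn [0.0189 0.095  0.0197]
[-0.0014  0.0017 -0.0005 -0.0005 -0.001   0.0016 -0.0005]
```

```bash
python3 -c "
from workcell import bot
print(bot.finish_job())"
```

```text
the job is handed in; nothing more can be done
None
```

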